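# Sort inspected housings into the pass and reject nests

### The arm

A 6-joint arm with a two-finger parallel gripper is mounted at the origin on a cart in front of the work surface, level with it; the furniture and walls round the work are solid. World frame = base frame: x ahead of the robot, y to its left, z up, the work surface at z = 0. Lengths are in m, angles in rad, forces in N, time in s.
With the tool pointing down it reaches from about 0.35 to 0.725 m from the base axis. Payload 6 kg.
Tool frame: the origin (TCP) lies on the centre line of the jaws, within the pads' length; the fingertips stand 11 mm ahead of it and the grasp point (between the pads) lies 8 mm behind it (robot.tips_ahead is the distance from the TCP to the fingertips, in m); z points along the fingers, y is the line along which they close (so a half turn about z gives the same grasp; the last joint's range is limited). The gripper opens to 85 mm and grips with 20 to 120 N. Pads are 22 mm wide; open, the fingers measure 114 mm over their backs; the gripper's body (76 mm by 85 mm) begins 54 mm behind the grasp point. The pads swing forward as they close: fully open they stand 13 mm farther back than shut.
Start: joints at [-0.921, 0.04, 0.085, 0, -1.615, -0.334], TCP at [0.186, -0.57, 0.242] pointing down, gripper open.
Joint ranges: [-2.56, 2.56], [-1.29, 2.01], [-1.08, 1.49], [-3.29, 1.98], [-2.81, -0.18], [-2.99, 2.99]. Speed limits (rad/s): [2.57, 2.57, 3.01, 3.14, 3.14, 3.14].

### API

Orientations are given as a unit quaternion [w, x, y, z].
In Python, from cell import robot gives the robot as it stands.
- The arm moves only by the shell command python3 -m handwheel 'ROWS' [FORCE]. ROWS is JSON, a list of rows, each an object with "rotation": the turn, a rotation vector about the world's x, y, z in rad, a list of three; "linear": the shift along the world's x, y, z in mm, a list of three; "gripper": the gripper's target within -1 to 1 (fully open at 1, half-way at 0, shut at -1). In form: [{"rotation": [rx, ry, rz], "linear": [dx, dy, dz], "gripper": gripper}, ...]. A call has exactly 10 rows; each row is the pose to reach, as a shift and turn from the pose commanded when the call began; what a row does not reach only later rows make up. A row lasts 1/8 s, in which the tool goes at most 62.5 mm and 10.7 degrees, less where a joint would pass 70% of its speed; a pose out of reach is approached as far as the arm can. A call with a gripper value outside its range is refused whole. The fingers move at their own pace and stop on an object; FORCE is the grip in N (left out, the last holds). Time passes only in rows, so rows that repeat a pose let the fingers close, or fill a call up. It gives the time, the measured TCP pose, the force, the opening and the grip force at its end, in the units of the state.
- robot.observe(): the state, without advancing time (a new reading comes with each control period).
- robot.camera(name): name is "scene" or "side" or "wrist"; returns a dict with "color" (480x640x3 uint8, red, green, blue), "fx", "fy", "cx", "cy" (pixels), "rvec" (rotation vector, rad) and "tvec" (3), from world to camera coordinates, as OpenCV has them; the wrist camera has in their place "hand_eye" (4x4, takes a point from camera to tool coordinates, whose origin is the TCP and whose axes are the flange's). Camera axes: x right, y down, z forward; pixel columns grow to the right and rows downward; lengths in m; the calibration is good to about 2 mm. The wrist camera is an equidistant fisheye: a pixel r from the principal point sees the ray r / f radians off the axis. A picture is of the moment at which its call begins: read the wrist's pose just before it. There is no depth.
- robot.close_job(): hands the job in; it is judged then, once.
Trained networks look in a picture, given as the dict that the camera call returned (one of the last four; its "shot" number tells which), for a name from the list of things; names that differ only in an ending like _2 or _b are one class to them, and where a whole thing is asked for, a point or a joint stands for the part that bears it (a point fixed in the world has none). Each returns a list of dicts, best first, with "p" (0 to 1); they miss things now and then, are a little off and sometimes report something else, mostly with a low value. They report only what shows in the picture. A call takes as long as a camera call. They do not tell look-alikes from the thing itself.
- robot.outline_of(picture, target): "pixels" (480x640 bool, what is visible of it).
- robot.mark_of(picture, target): "point" ([x, y, z] in m, in the coordinates of the camera as it stood for that picture, good to about 4 mm: a listed point, or the origin of a listed thing).
The state is a dict: "clock": time; "joint_pos": joint angles; "joint_vel": joint speeds; "joint_efforts": joint torques, N m; "position": TCP position; "ee_rot": TCP orientation; "ft_force": force on the tool from outside, world axes, zero at the start; "ft_torque": the same for the moment, N m; "finger_gap": finger opening in m; "grip_force": force on a finger pad.
Only numpy, scipy, OpenCV 4.12 (cv2) and the standard library are available. Lean on these libraries where they do the work, as an engineer would, in place of code of your own. Each camera call takes 0.05 s, during which the arm holds its last target. There are 200 camera calls.

### The job

One of the nests still holds a wooden packing block from the last delivery: find it, lift it out first and put it in the shallow tan scrap tray. Then sort the three dark housings by the shape of the brass plate on top: each goes into an empty nest marked with the same shape (the two with a round disc into the two disc nests, the one with a narrow bar into the bar nest), set down without dropping it, upright, plate up, flat on the nest floor inside the four corners. Leave the other things on the table where they are.

Things in the scene. Friction and masses are not known exactly. Their poses are not given: they have to be found in the camera images.
- disc_housing_1: dark steel housing block, 90 (x) x 40 (y) x 45 (z) mm, with a brass plate shaped as a 32 mm round disc (passed) in the middle of its top face. Origin: centre of its underside; x runs along its length, z up. Weighs 0.25 to 0.5 kg. Starts on the table near the robot, lying roughly lengthways ahead of it.
- disc_housing_2: dark steel housing block, 90 (x) x 40 (y) x 45 (z) mm, with a brass plate shaped as a 32 mm round disc (passed) in the middle of its top face. Origin: centre of its underside; x runs along its length, z up. Weighs 0.25 to 0.5 kg. Starts on the table near the robot, lying roughly lengthways ahead of it.
- bar_housing: dark steel housing block, 90 (x) x 40 (y) x 45 (z) mm, with a brass plate shaped as a narrow 36 x 12 mm bar along y (reject) in the middle of its top face. Origin: centre of its underside; x runs along its length, z up. Weighs 0.25 to 0.5 kg. Starts on the table near the robot, lying roughly lengthways ahead of it.
- disc_nest_1: fixed dark steel nest board, 62 mm wide, with a brass plate shaped as a 32 mm round disc (passed) on the tab at its +x end. Bay for one housing: 100 (x) x 50 (y) mm, floor 4 mm above the table, edged only by four corner angles, tops 14 mm above the table; sides open along the middle 64 mm. Origin: centre of the bay at table level; the board runs from x -56 to +100 mm.
- disc_nest_2: fixed dark steel nest board, 62 mm wide, with a brass plate shaped as a 32 mm round disc (passed) on the tab at its +x end. Bay for one housing: 100 (x) x 50 (y) mm, floor 4 mm above the table, edged only by four corner angles, tops 14 mm above the table; sides open along the middle 64 mm. Origin: centre of the bay at table level; the board runs from x -56 to +100 mm.
- bar_nest: fixed dark steel nest board, 62 mm wide, with a brass plate shaped as a narrow 36 x 12 mm bar along y (reject) on the tab at its +x end. Bay for one housing: 100 (x) x 50 (y) mm, floor 4 mm above the table, edged only by four corner angles, tops 14 mm above the table; sides open along the middle 64 mm. Origin: centre of the bay at table level; the board runs from x -56 to +100 mm.
- packing: leftover pale wooden packing block, 74 (x) x 30 (y) x 28 (z) mm, 50 g, lying loose on the bay floor of one of the two disc nests at the start, about lengthways in it. Origin: centre of its underside; x along its length.
- scrap_tray: fixed open shallow tan tray on the table at the left, 150 (x) x 130 (y) x 22 (z) mm outside, walls and floor 5 mm thick. Origin: centre of its underside.
- reel_natural: wooden reel of pale thread, 35 mm across, 44 mm high; a loose bystander to leave alone. Origin: centre of its underside.
- weight_block: brown leather-covered paper weight, 45 x 85 x 34 mm; a loose bystander to leave alone. Origin: centre of its underside.
- needle_tin: red flat tin, 66 x 100 x 25 mm; a loose bystander to leave alone. Origin: centre of its underside.
Things that resemble listed ones, but are neither listed nor needed, are in the scene too. Leave any purple look-alike of the disc_housing_2 alone.

How it is judged:
On the way:
1. the packing block lies in the scrap tray and no housing is in a nest yet (x of packing in the frame of scrap_tray between -0.072 and 0.072 m and y of packing in the frame of scrap_tray between -0.062 and 0.062 m and height (world z) of packing below 0.03 m and linear speed of packing below 0.02 m/s and horizontal distance between each of disc_housing_1, disc_housing_2, bar_housing and disc_nest_1 above 0.04 m and horizontal distance between each of disc_housing_1, disc_housing_2, bar_housing and disc_nest_2 above 0.04 m and horizontal distance between each of disc_housing_1, disc_housing_2, bar_housing and bar_nest above 0.04 m), for 0.2 s.
At the end, for the whole second after the job is handed in: The packing lies in the scrap tray (under 30 mm high). Each disc housing lies in a disc nest of its own, the bar housing in the bar nest: within 9 mm of the bay centre each way, underside under 8 mm above the table, upright within 0.08 rad, along the bay within 0.2 rad, at rest (x of packing in the frame of scrap_tray between -0.072 and 0.072 m and y of packing in the frame of scrap_tray between -0.062 and 0.062 m and height (world z) of packing below 0.03 m and linear speed of each of packing, bar_housing below 0.02 m/s and x of bar_housing in the frame of bar_nest between -0.009 and 0.009 m and y of bar_housing in the frame of bar_nest between -0.009 and 0.009 m and z of bar_housing in the frame of bar_nest between 0 and 0.008 m and angle between bar_housing's own z axis and vertical below 0.08 rad and angle between the x axis of bar_housing and the x axis of bar_nest, either way round below 0.2 rad and (((x of disc_housing_1 in the frame of disc_nest_1 between -0.009 and 0.009 m and y of disc_housing_1 in the frame of disc_nest_1 between -0.009 and 0.009 m and z of disc_housing_1 in the frame of disc_nest_1 between 0 and 0.008 m and angle between disc_housing_1's own z axis and vertical below 0.08 rad and angle between the x axis of disc_housing_1 and the x axis of disc_nest_1, either way round below 0.2 rad and linear speed of disc_housing_1 below 0.02 m/s) and (x of disc_housing_2 in the frame of disc_nest_2 between -0.009 and 0.009 m and y of disc_housing_2 in the frame of disc_nest_2 between -0.009 and 0.009 m and z of disc_housing_2 in the frame of disc_nest_2 between 0 and 0.008 m and angle between disc_housing_2's own z axis and vertical below 0.08 rad and angle between the x axis of disc_housing_2 and the x axis of disc_nest_2, either way round below 0.2 rad and linear speed of disc_housing_2 below 0.02 m/s)) or ((x of disc_housing_1 in the frame of disc_nest_2 between -0.009 and 0.009 m and y of disc_housing_1 in the frame of disc_nest_2 between -0.009 and 0.009 m and z of disc_housing_1 in the frame of disc_nest_2 between 0 and 0.008 m and angle between disc_housing_1's own z axis and vertical below 0.08 rad and angle between the x axis of disc_housing_1 and the x axis of disc_nest_2, either way round below 0.2 rad and linear speed of disc_housing_1 below 0.02 m/s) and (x of disc_housing_2 in the frame of disc_nest_1 between -0.009 and 0.009 m and y of disc_housing_2 in the frame of disc_nest_1 between -0.009 and 0.009 m and z of disc_housing_2 in the frame of disc_nest_1 between 0 and 0.008 m and angle between disc_housing_2's own z axis and vertical below 0.08 rad and angle between the x axis of disc_housing_2 and the x axis of disc_nest_1, either way round below 0.2 rad and linear speed of disc_housing_2 below 0.02 m/s)))); the robot touches nothing.
It fails at once if a loose bystander is pushed more than 30 mm (distance of any of reel_natural, weight_block, needle_tin from where it was at the start of the episode above 0.03 m).
It fails at once if a housing is dropped: falls free more than about 15 mm ((height (world z) of disc_housing_1 above 0.018 m and contact force between disc_housing_1 and anything else below 0.05 N and linear speed of disc_housing_1 above 0.3 m/s) or (height (world z) of disc_housing_2 above 0.018 m and contact force between disc_housing_2 and anything else below 0.05 N and linear speed of disc_housing_2 above 0.3 m/s) or (height (world z) of bar_housing above 0.018 m and contact force between bar_housing and anything else below 0.05 N and linear speed of bar_housing above 0.3 m/s)).
It also fails if it takes over 72 s, if anything falls off the work surface, if the arm or the gripper's body presses on something with over 40 N, if the wrist force passes 120 N, or if a joint passes its speed limit or range.

## Working session

There is one attempt and no reset: what is moved stays moved. The work goes in short steps, Python scripts to look and compute and a shell command to move; the robot and the scene stay as the last step left them, time stands still between calls to the robot, and variables do not carry over. Pictures are saved under pics/ and viewed, at most 13 in all, crops included, and the job is handed in when it is done.

```bash
mkdir -p pics; ls
cat > h.py <<'E'
import numpy as np, cv2
from cell import robot
from scipy.spatial.transform import Rotation as R
def w2c(p):
    M=cv2.Rodrigues(np.array(p['rvec'],float))[0]; return M,np.array(p['tvec'],float).ravel()
def toworld(p,pt):
    M,t=w2c(p); return M.T@(np.array(pt)-t)
def pix2plane(p,u,v,z):
    M,t=w2c(p); d=M.T@np.array([(u-p['cx'])/p['fx'],(v-p['cy'])/p['fy'],1]); c=-M.T@t
    return c+d*(z-c[2])/d[2]
def save(p,n): cv2.imwrite('pics/'+n+'.png',cv2.cvtColor(p['color'],cv2.COLOR_RGB2BGR))
E
python3 - <<'E'
from h import *
s=robot.observe(); print({k:np.round(v,3) for k,v in s.items()}, robot.tips_ahead)
for n in ['scene','side']:
    p=robot.camera(n); save(p,n)
    print(n, 'cam', np.round(toworld(p,[0,0,0]),3))
    for t in ['disc_housing_1','bar_housing','disc_nest_1','bar_nest','packing','scrap_tray','reel_natural','weight_block','needle_tin']:
        print(t,[(round(m['p'],2),np.round(toworld(p,m['point']),3).tolist()) for m in robot.mark_of(p,t)])
E
```

```text
pics
{'clock': np.float64(0.0), 'joint_pos': array([-0.921,  0.041,  0.084, -0.   , -1.615, -0.334]), 'joint_vel': array([-0.   , -0.001,  0.001,  0.   ,  0.001, -0.   ]), 'joint_efforts': array([ 0.0000e+00, -3.6821e+01,  3.4740e+01,  6.9320e+00, -6.0000e-03,
        0.0000e+00]), 'position': array([ 0.186, -0.57 ,  0.241]), 'ee_rot': array([-0.   , -0.157,  0.988,  0.001]), 'ft_force': array([-0.258, -0.17 ,  0.206]), 'ft_torque': array([-0.036,  0.032, -0.04 ]), 'grip_force': np.float64(0.0), 'finger_gap': np.float64(0.085)} 0.011
scene cam [-0.092 -0.605  1.181]
disc_housing_1 [(0.85, [0.431, -0.105, 0.002]), (0.73, [0.854, 0.006, 0.005])]
bar_housing [(0.18, [0.451, -0.274, -0.0])]
disc_nest_1 [(0.69, [0.652, 0.104, 0.004])]
bar_nest [(0.65, [0.598, -0.26, -0.001])]
packing [(0.15, [0.47, -0.357, 0.002])]
scrap_tray [(0.94, [0.556, 0.289, 0.001])]
reel_natural [(0.77, [0.448, -0.276, -0.003])]
weight_block [(0.75, [0.428, 0.339, 0.002]), (0.33, [0.448, -0.277, 0.002])]
needle_tin [(0.81, [0.468, -0.357, 0.001])]
side cam [ 0.164 -0.866  0.435]
disc_housing_1 [(0.87, [0.409, 0.188, 0.0]), (0.67, [0.855, 0.003, -0.002]), (0.61, [0.427, -0.103, -0.001]), (0.21, [0.555, 0.289, 0.0])]
bar_housing [(0.62, [0.439, 0.041, 0.003]), (0.62, [0.429, -0.102, -0.002])]
disc_nest_1 [(0.97, [0.643, 0.102, -0.001]), (0.75, [0.634, -0.094, -0.004])]
bar_nest [(0.73, [0.593, -0.262, -0.003]), (0.21, [0.552, 0.29, -0.001])]
packing [(0.77, [0.643, -0.095, 0.004])]
scrap_tray [(0.64, [0.556, 0.291, -0.001])]
reel_natural [(0.97, [0.44, -0.27, 0.001])]
weight_block [(0.79, [0.424, 0.344, -0.003])]
needle_tin [(0.62, [0.471, -0.357, 0.001]), (0.22, [0.425, -0.1, -0.004])]
```

View pics/scene.png

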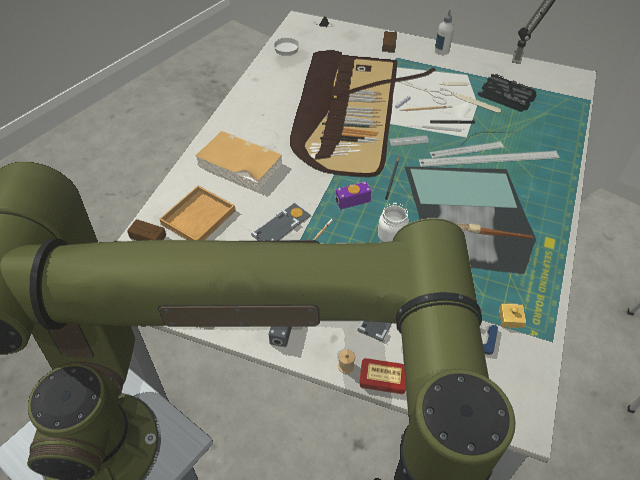

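View pics/side.png

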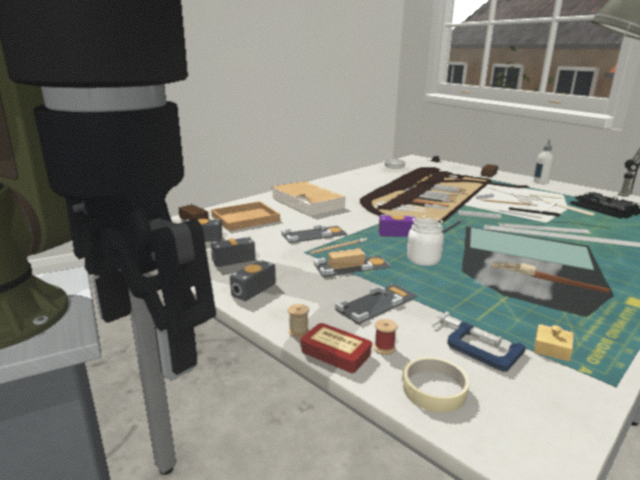

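The scene view shows the tray (200,213), one disc nest (280,222) and the purple look-alike (353,193), with the arm hiding the rest. The side view shows:
- housings at (205,230), (233,250) and (253,280)
- the packing block (347,258) in the middle nest
- a free disc nest at (313,234)
- the bar nest at (375,302)

I'll move above the work so the wrist camera can see it.

```bash
python3 -m handwheel '[{"rotation":[0,0,-0.15],"linear":[364,490,80],"gripper":1},{"rotation":[0,0,-0.315],"linear":[364,490,80],"gripper":1},{"rotation":[0,0,-0.315],"linear":[364,490,80],"gripper":1},{"rotation":[0,0,-0.315],"linear":[364,490,80],"gripper":1},{"rotation":[0,0,-0.315],"linear":[364,490,80],"gripper":1},{"rotation":[0,0,-0.315],"linear":[364,490,80],"gripper":1},{"rotation":[0,0,-0.315],"linear":[364,490,80],"gripper":1},{"rotation":[0,0,-0.315],"linear":[364,490,80],"gripper":1},{"rotation":[0,0,-0.315],"linear":[364,490,80],"gripper":1},{"rotation":[0,0,-0.315],"linear":[364,490,80],"gripper":1}]' 60
cat >> h.py <<'E'
def wrist():
    s=robot.observe(); p=robot.camera('wrist'); q=s['ee_rot']
    T=np.eye(4); T[:3,:3]=R.from_quat([q[1],q[2],q[3],q[0]]).as_matrix(); T[:3,3]=s['position']
    p['T']=T@np.array(p['hand_eye']); return p
def wworld(p,pt): return (p['T']@np.r_[pt,1])[:3]
def wplane(p,uv,z):
    uv=np.atleast_2d(uv).astype(float); d=np.c_[(uv[:,0]-p['cx'])/p['fx'],(uv[:,1]-p['cy'])/p['fy']]
    th=np.linalg.norm(d,axis=1)+1e-9; r=np.c_[d/th[:,None]*np.sin(th)[:,None],np.cos(th)]@p['T'][:3,:3].T
    c=p['T'][:3,3]; return c+r*((z-c[2])/r[:,2])[:,None]
def rect(p,mask,z):
    P=wplane(p,np.argwhere(mask)[:,::-1],z)[:,:2].astype(np.float32); c,sz,a=cv2.minAreaRect(P*1000)
    if sz[0]<sz[1]: a+=90; sz=sz[::-1]
    return np.round(c,1).tolist(),np.round(sz,1).tolist(),round((a+90)%180-90,1)
E
python3 - <<'E'
from h import *
p=wrist(); save(p,'w1'); print(robot.observe()['position'],np.round(robot.observe()['joint_pos'],2))
print(p['T'].round(3), p['fx'])
for t in ['disc_housing_1','bar_housing','disc_nest_1','bar_nest','packing','scrap_tray','weight_block','reel_natural','needle_tin']:
    print(t,[(round(m['p'],2),np.round(wworld(p,m['point']),3).tolist()) for m in robot.mark_of(p,t)])
for t,z in [('disc_housing_1',.045),('bar_housing',.045),('disc_nest_1',.004),('bar_nest',.004),('packing',.032)]:
    for o in robot.outline_of(p,t): print(t,round(o['p'],2),o['pixels'].sum(),np.argwhere(o['pixels']).mean(0).round()[::-1],rect(p,o['pixels'],z))
E
```

```text
clock: 2.25
position: [0.5513, -0.0782, 0.3227]
ee_rot: [0.0, -0.001, 1.0, 0.0]
ft_force: [1.6, 0.2, 1.1]
finger_gap: 0.0856
grip_force: 0.0
[ 0.55388125 -0.07424196  0.32153488] [ 0.23 -0.05  0.14 -0.   -1.76 -1.79]
[[-0.002  0.947  0.321  0.469]
 [ 1.     0.002  0.001 -0.079]
 [ 0.001  0.321 -0.947  0.454]
 [ 0.     0.     0.     1.   ]] 371.64829954431775
disc_housing_1 [(0.63, [0.855, 0.003, 0.002]), (0.57, [0.415, 0.191, 0.002]), (0.56, [0.43, -0.106, 0.003])]
bar_housing [(0.88, [0.436, 0.035, 0.003])]
disc_nest_1 [(0.68, [0.636, -0.099, -0.003]), (0.63, [0.644, 0.101, 0.0])]
bar_nest [(0.72, [0.596, -0.264, 0.004]), (0.33, [0.645, -0.094, 0.003]), (0.31, [0.47, -0.353, -0.0])]
packing [(0.65, [0.644, -0.092, 0.005])]
scrap_tray [(0.55, [0.553, 0.287, 0.003])]
weight_block [(0.9, [0.427, 0.337, 0.005])]
reel_natural [(0.91, [0.444, -0.278, -0.002])]
needle_tin [(0.68, [0.475, -0.356, -0.002])]
disc_housing_1 0.96 2733 [530.  89.] ([413.3, 180.3], [98.7, 57.0], -23.5)
disc_housing_1 0.58 2056 [371. 388.] ([838.1, -0.0], [111.6, 63.9], -31.1)
bar_housing 0.85 3261 [419.  96.] ([439.1, 34.6], [91.8, 49.2], -2.0)
disc_nest_1 0.86 4207 [446. 265.] ([668.1, 100.6], [156.4, 70.2], -6.5)
disc_nest_1 0.81 3499 [297. 262.] ([657.0, -102.9], [155.7, 63.5], -10.9)
disc_nest_1 0.49 2819 [531.  88.] ([406.8, 206.6], [109.4, 63.9], -23.1)
packing 0.56 1478 [302. 261.] ([640.1, -95.0], [81.6, 31.9], -10.1)
```

View pics/w1.png

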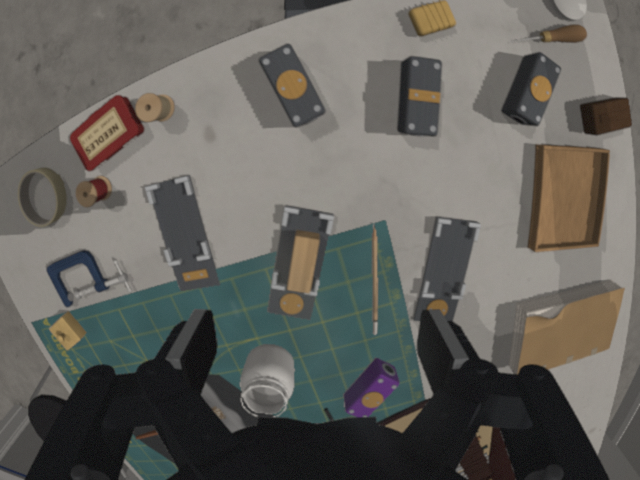

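From above: the bar housing is at (420,95) and the disc housings at (290,84) and (530,88). The packing block is in the middle disc nest (303,262), the free disc nest is at (447,265) and the bar nest at (185,232). The jar is at (267,380). I'll go over the packing block for a close look.

```bash
python3 -m handwheel '[{"rotation":[0,0,-0.09],"linear":[44,-8,-60],"gripper":1},{"rotation":[0,0,-0.175],"linear":[88,-15,-120],"gripper":1},{"rotation":[0,0,-0.175],"linear":[88,-15,-162],"gripper":1},{"rotation":[0,0,-0.175],"linear":[88,-15,-162],"gripper":1},{"rotation":[0,0,-0.175],"linear":[88,-15,-162],"gripper":1},{"rotation":[0,0,-0.175],"linear":[88,-15,-162],"gripper":1},{"rotation":[0,0,-0.175],"linear":[88,-15,-162],"gripper":1},{"rotation":[0,0,-0.175],"linear":[88,-15,-162],"gripper":1},{"rotation":[0,0,-0.175],"linear":[88,-15,-162],"gripper":1},{"rotation":[0,0,-0.175],"linear":[88,-15,-162],"gripper":1}]' 60
python3 - <<'E'
from h import *
p=wrist(); save(p,'w2'); np.save('T2.npy',p['T'])
for t,z in [('packing',.032),('disc_nest_1',.004)]:
    for m in robot.mark_of(p,t): print(t,'mark',round(m['p'],2),np.round(wworld(p,m['point']),4))
    for o in robot.outline_of(p,t): print(t,round(o['p'],2),o['pixels'].sum(),np.argwhere(o['pixels']).mean(0).round()[::-1],rect(p,o['pixels'],z))
E
```

```text
clock: 4.25
position: [0.6383, -0.0953, 0.1603]
ee_rot: [-0.0, 0.087, 0.996, 0.0]
ft_force: [-0.3, 0.8, 0.2]
finger_gap: 0.0853
grip_force: 0.0
packing mark 0.79 [ 0.6437 -0.0915  0.0021]
packing 0.86 4066 [316. 235.] ([642.0, -96.4], [77.4, 30.7], -9.1)
disc_nest_1 mark 0.95 [ 0.6471  0.1012 -0.0023]
disc_nest_1 0.96 9120 [309. 235.] ([656.5, -103.3], [155.4, 64.2], -10.8)
disc_nest_1 0.96 9418 [531. 213.] ([668.6, 101.3], [156.7, 72.5], -5.8)
```

View pics/w2.png

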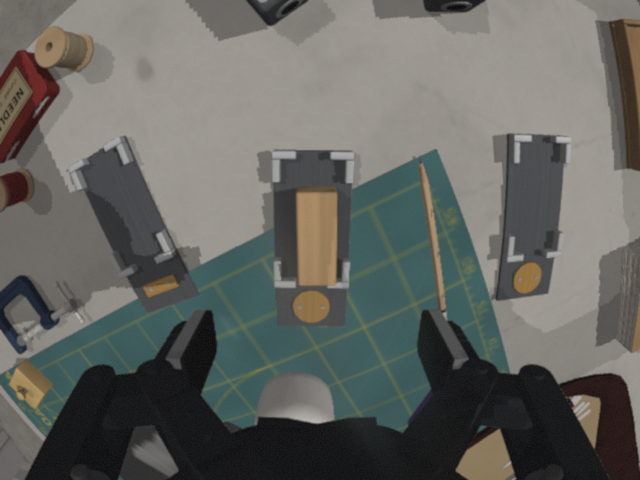

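The packing block lies off-centre in its nest (316,235), with space on both sides for the pads. I'll grasp it.

```bash
python3 -m handwheel '[{"rotation":[0,0,0.015],"linear":[4,-1,-50],"gripper":1},{"rotation":[0,0,0.015],"linear":[4,-1,-100],"gripper":1},{"rotation":[0,0,0.015],"linear":[4,-1,-130],"gripper":1},{"rotation":[0,0,0.015],"linear":[4,-1,-139],"gripper":1},{"rotation":[0,0,0.015],"linear":[4,-1,-139],"gripper":0.2},{"rotation":[0,0,0.015],"linear":[4,-1,-139],"gripper":-0.8},{"rotation":[0,0,0.015],"linear":[4,-1,-139],"gripper":-0.8},{"rotation":[0,0,0.015],"linear":[4,-1,-139],"gripper":-0.8},{"rotation":[0,0,0.015],"linear":[4,-1,-139],"gripper":-0.8},{"rotation":[0,0,0.015],"linear":[4,-1,-139],"gripper":-0.8}]' 30
```

```text
clock: 5.75
position: [0.6432, -0.0962, 0.0229]
ee_rot: [0.001, 0.079, 0.997, 0.0]
ft_force: [0.2, 1.5, 5.2]
finger_gap: 0.0294
grip_force: 31.0
```

```bash
python3 -m handwheel '[{"rotation":[0,0,0],"linear":[0,0,60],"gripper":-0.8},{"rotation":[0,0,0],"linear":[-7,30,110],"gripper":-0.8},{"rotation":[0,0,0.1],"linear":[-87,385,120],"gripper":-0.8},{"rotation":[0,0,0.1],"linear":[-87,385,120],"gripper":-0.8},{"rotation":[0,0,0.1],"linear":[-87,385,120],"gripper":-0.8},{"rotation":[0,0,0.1],"linear":[-87,385,120],"gripper":-0.8},{"rotation":[0,0,0.1],"linear":[-87,385,120],"gripper":-0.8},{"rotation":[0,0,0.1],"linear":[-87,385,120],"gripper":-0.8},{"rotation":[0,0,0.1],"linear":[-87,385,120],"gripper":-0.8},{"rotation":[0,0,0.1],"linear":[-87,385,65],"gripper":-0.8}]' 30
python3 - <<'E'
from h import *
p=wrist(); print(p['T'][:3,3].round(3))
for m in robot.mark_of(p,'scrap_tray'): print('mark',round(m['p'],2),np.round(wworld(p,m['point']),4))
for o in robot.outline_of(p,'scrap_tray'): print(round(o['p'],2),rect(p,o['pixels'],.022))
E
```

```text
clock: 7.0
position: [0.5577, 0.2908, 0.0907]
ee_rot: [0.004, 0.029, 1.0, 0.003]
ft_force: [1.5, 0.7, -1.6]
finger_gap: 0.0294
grip_force: 30.2
[0.475 0.294 0.221]
mark 0.96 [0.5549 0.2887 0.0032]
0.84 ([553.2, 287.5], [150.3, 130.1], 3.4)
```

```bash
python3 -m handwheel '[{"rotation":[0,0,0],"linear":[0,0,-40],"gripper":-0.8},{"rotation":[0,0,0],"linear":[0,0,-57],"gripper":-0.8},{"rotation":[0,0,0],"linear":[0,0,-60],"gripper":-0.8},{"rotation":[0,0,0],"linear":[0,0,-60],"gripper":-0.8},{"rotation":[0,0,0],"linear":[0,0,-60],"gripper":0},{"rotation":[0,0,0],"linear":[0,0,-60],"gripper":0},{"rotation":[0,0,0],"linear":[0,0,-60],"gripper":0},{"rotation":[0,0,0],"linear":[0,0,-20],"gripper":0},{"rotation":[0,0,0],"linear":[0,0,40],"gripper":0},{"rotation":[0,0,0],"linear":[-20,-20,100],"gripper":1}]' 30
```

```text
clock: 8.4
position: [0.5366, 0.2699, 0.1843]
ee_rot: [-0.0, 0.029, 1.0, -0.0]
ft_force: [-0.1, 1.0, 0.2]
finger_gap: 0.0594
grip_force: 0.0
```

```bash
python3 -m handwheel '[{"rotation":[0,0,-0.17],"linear":[-60,-40,-26],"gripper":1},{"rotation":[0,0,-0.34],"linear":[-120,-81,-26],"gripper":1},{"rotation":[0,0,-0.34],"linear":[-120,-81,-26],"gripper":1},{"rotation":[0,0,-0.34],"linear":[-120,-81,-26],"gripper":1},{"rotation":[0,0,-0.34],"linear":[-120,-81,-26],"gripper":1},{"rotation":[0,0,-0.34],"linear":[-120,-81,-26],"gripper":1},{"rotation":[0,0,-0.34],"linear":[-120,-81,-26],"gripper":1},{"rotation":[0,0,-0.34],"linear":[-120,-81,-26],"gripper":1},{"rotation":[0,0,-0.34],"linear":[-120,-81,-26],"gripper":1},{"rotation":[0,0,-0.34],"linear":[-120,-81,-26],"gripper":1}]' 60
python3 - <<'E'
from h import *
p=wrist(); save(p,'w3'); np.savez('w3.npz',T=p['T'],i=[p['fx'],p['fy'],p['cx'],p['cy']])
for t,z in [('packing',.033),('disc_housing_1',.045)]:
    for m in robot.mark_of(p,t): print(t,'mark',round(m['p'],2),np.round(wworld(p,m['point']),4))
    for o in robot.outline_of(p,t): print(t,round(o['p'],2),o['pixels'].sum(),np.argwhere(o['pixels']).mean(0).round()[::-1],rect(p,o['pixels'],z))
E
```

```text
clock: 9.65
position: [0.4165, 0.1889, 0.1568]
ee_rot: [-0.0, 0.198, 0.98, -0.0]
ft_force: [-0.5, -0.1, -0.2]
finger_gap: 0.0857
grip_force: 0.0
packing mark 0.79 [0.5559 0.2916 0.0056]
packing 0.86 2601 [479. 319.] ([548.8, 286.4], [90.1, 36.7], -2.8)
packing 0.54 681 [157. 450.] ([589.8, -81.9], [78.4, 29.7], -11.5)
disc_housing_1 mark 0.98 [0.4109 0.1907 0.0013]
disc_housing_1 mark 0.6 [ 0.4342 -0.1042  0.0037]
disc_housing_1 mark 0.38 [0.5551 0.2867 0.0011]
disc_housing_1 0.72 764 [156. 449.] ([576.0, -69.7], [78.6, 31.9], -16.5)
disc_housing_1 0.64 3879 [ 62. 344.] ([421.0, -83.2], [90.1, 86.8], 24.7)
disc_housing_1 0.55 7245 [319. 223.] ([408.5, 194.2], [92.6, 39.3], -22.9)
```

View pics/w3.png

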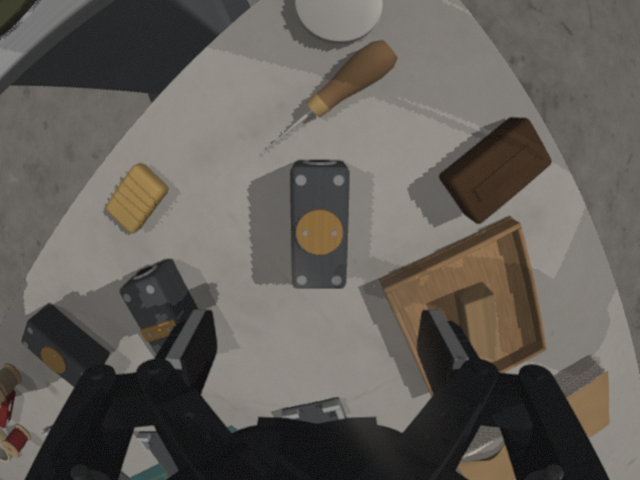

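The packing block is in the tray (479,319). The disc housing is upright and lined up with the tool, disc centre at about (320,232). I'll compute the disc centre and the axis of each housing and nest from the pixels.

```bash
cat >> h.py <<'E'
def load(f):
    d=np.load(f); return dict(T=d['T'],fx=d['i'][0],fy=d['i'][1],cx=d['i'][2],cy=d['i'][3])
E
python3 - <<'E'
from h import *
p=load('w3.npz'); print(p['cx'],p['cy'])
def seg(p,a,b,z):
    P=wplane(p,[a,b],z); d=P[1]-P[0]; return P.round(4).tolist(),np.degrees(np.arctan2(d[1],d[0])).round(1)
print('disc',wplane(p,[(320,232)],.046).round(4), seg(p,(320,181),(319,281),.045))
# screw corners
print('screws mid',wplane(p,[(300,181),(338,181),(301,281),(337,281)],.045).mean(0).round(4))
p['T']=np.load('T2.npy')
print('packnest',seg(p,(313,155),(311,306),.005)); print('angles mid z14',wplane(p,[(275,152),(353,153),(276,286),(349,286)],.014).round(4).tolist())
print('discs: mid',wplane(p,[(311,306)],.005), 'right', wplane(p,[(527,279)],.005),'bar',wplane(p,[(162,286)],.005))
print('right far edge',wplane(p,[(508,133),(571,136)],.004).round(4).tolist())
print('right end edge',wplane(p,[(497,299),(548,293)],.004).round(4).tolist())
print('bar ',wplane(p,[(69,163),(125,137)],.004).round(4).tolist(), wplane(p,[(147,311),(198,296)],.004).round(4).tolist())
E
```

```text
316.63695607388 240.22883016904714
disc [[0.4118 0.1933 0.046 ]] ([[0.3795, 0.2068, 0.045], [0.4459, 0.1782, 0.045]], np.float64(-23.3))
screws mid [0.4126 0.1922 0.045 ]
packnest ([[0.5844, -0.0888, 0.005], [0.712, -0.1134, 0.005]], np.float64(-10.9))
angles mid z14 [[0.5762, -0.1161, 0.014], [0.5871, -0.0589, 0.014], [0.6837, -0.1377, 0.014], [0.6941, -0.078, 0.014]]
discs: mid [[ 0.71200743 -0.11339883  0.005     ]] right [[0.72638049 0.0933065  0.005     ]] bar [[ 0.67189152 -0.2441304   0.005     ]]
right far edge [[0.5879, 0.0757, 0.004], [0.5953, 0.1452, 0.004]]
right end edge [[0.7413, 0.0609, 0.004], [0.7489, 0.1215, 0.004]]
bar  [[0.5418, -0.306, 0.004], [0.5358, -0.2401, 0.004]] [[0.6956, -0.2704, 0.004], [0.687, -0.2124, 0.004]]
```

```bash
python3 -m handwheel '[{"rotation":[0,0,0],"linear":[-3,4,-50],"gripper":1},{"rotation":[0,0,0],"linear":[-3,4,-100],"gripper":1},{"rotation":[0,0,0],"linear":[-3,4,-130],"gripper":1},{"rotation":[0,0,0],"linear":[-3,4,-138],"gripper":1},{"rotation":[0,0,0],"linear":[-3,4,-138],"gripper":0.3},{"rotation":[0,0,0],"linear":[-3,4,-138],"gripper":-0.6},{"rotation":[0,0,0],"linear":[-3,4,-138],"gripper":-0.6},{"rotation":[0,0,0],"linear":[-3,4,-138],"gripper":-0.6},{"rotation":[0,0,0],"linear":[-3,4,-138],"gripper":-0.6},{"rotation":[0,0,0],"linear":[-3,4,-138],"gripper":-0.6}]' 80
```

```text
clock: 11.15
position: [0.4144, 0.1936, 0.0206]
ee_rot: [0.001, 0.198, 0.98, 0.001]
ft_force: [-1.7, -0.1, 5.7]
finger_gap: 0.0393
grip_force: 82.0
```

```bash
python3 -m handwheel '[{"rotation":[0,0,0],"linear":[0,0,40],"gripper":-0.6},{"rotation":[0,0,0],"linear":[0,0,85],"gripper":-0.6},{"rotation":[0,0,0.1],"linear":[50,-19,100],"gripper":-0.6},{"rotation":[0,0,0.2],"linear":[100,-38,100],"gripper":-0.6},{"rotation":[0,0,0.28],"linear":[150,-57,100],"gripper":-0.6},{"rotation":[0,0,0.28],"linear":[200,-77,100],"gripper":-0.6},{"rotation":[0,0,0.28],"linear":[234,-90,100],"gripper":-0.6},{"rotation":[0,0,0.28],"linear":[234,-90,100],"gripper":-0.6},{"rotation":[0,0,0.28],"linear":[234,-90,100],"gripper":-0.6},{"rotation":[0,0,0.28],"linear":[234,-90,100],"gripper":-0.6}]' 80
python3 - <<'E'
from h import *
p=wrist(); save(p,'w4'); np.savez('w4.npz',T=p['T'],i=[p['fx'],p['fy'],p['cx'],p['cy']])
for t,z in [('disc_nest_1',.004),('disc_housing_1',.145)]:
    for m in robot.mark_of(p,t): print(t,'mark',round(m['p'],2),np.round(wworld(p,m['point']),4))
    for o in robot.outline_of(p,t): print(t,round(o['p'],2),o['pixels'].sum(),np.argwhere(o['pixels']).mean(0).round()[::-1],rect(p,o['pixels'],z))
E
```

```text
clock: 12.4
position: [0.6469, 0.1034, 0.119]
ee_rot: [0.0, 0.059, 0.998, 0.0]
ft_force: [1.1, -1.4, -2.2]
finger_gap: 0.0391
grip_force: 81.3
disc_nest_1 mark 0.73 [ 0.6335 -0.0996 -0.002 ]
disc_nest_1 0.89 4494 [313. 182.] ([607.4, 105.0], [64.5, 33.9], 85.5)
disc_nest_1 0.69 9710 [ 79. 267.] ([656.4, -105.9], [157.3, 74.9], -10.9)
disc_housing_1 mark 0.81 [0.6437 0.1034 0.0994]
disc_housing_1 mark 0.64 [ 0.4299 -0.1037  0.0035]
disc_housing_1 0.71 3619 [27. 33.] ([513.1, 16.3], [40.7, 25.0], 65.7)
disc_housing_1 0.61 23617 [316. 309.] ([633.2, 104.6], [87.1, 38.4], -6.8)
```

View pics/w4.png

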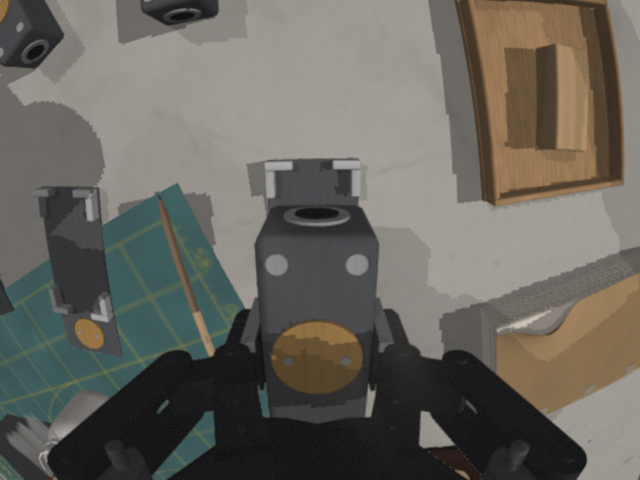

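The housing is held straight, disc at (317,358). The nest's rear corner angles show at (265,161) and (360,160).

Run:
```python
from h import *
p=load('w4.npz')
P=wplane(p,[(265,160),(360,159)],.014); d=P[1]-P[0]; print(P.round(4).tolist(),np.linalg.norm(d),'yaw',np.degrees(np.arctan2(-d[0],d[1])))
y=np.arctan2(-d[0],d[1]); print('bay',P.mean(0)[:2]+.056*np.array([np.cos(y),np.sin(y)]))
Q=wplane(p,[(276,265),(357,265)],.145); d=Q[1]-Q[0]; print('screws',Q.round(4).tolist(),'yaw',np.degrees(np.arctan2(-d[0],d[1])),'disc',wplane(p,[(317,358)],.146).round(4))
```

```text
[[0.5872, 0.0771, 0.014], [0.5938, 0.1374, 0.014]] 0.060617567473251956 yaw -6.253227289740277
bay [0.64617246 0.1011423 ]
screws [[0.6073, 0.0952, 0.145], [0.6103, 0.12, 0.145]] yaw -6.78793034691365 disc [[0.6431 0.1037 0.146 ]]
```

```bash
python3 -m handwheel '[{"rotation":[0,0,0],"linear":[2,-2,-45],"gripper":-0.6},{"rotation":[0,0,0],"linear":[2,-2,-75],"gripper":-0.6},{"rotation":[0,0,0],"linear":[2,-2,-88],"gripper":-0.6},{"rotation":[0,0,0],"linear":[2,-2,-93],"gripper":-0.6},{"rotation":[0,0,0],"linear":[2,-2,-96],"gripper":-0.6},{"rotation":[0,0,0],"linear":[2,-2,-96],"gripper":-0.6},{"rotation":[0,0,0],"linear":[2,-2,-96],"gripper":-0.2},{"rotation":[0,0,0],"linear":[2,-2,-96],"gripper":0.4},{"rotation":[0,0,0],"linear":[2,-2,-96],"gripper":1},{"rotation":[0,0,0],"linear":[2,-2,-96],"gripper":1}]' 80
```

```text
clock: 13.9
position: [0.6495, 0.1008, 0.0227]
ee_rot: [-0.0, 0.06, 0.998, 0.0]
ft_force: [-0.2, 0.3, 0.5]
finger_gap: 0.0853
grip_force: 0.0
```

```bash
python3 -m handwheel '[{"rotation":[0,0,0],"linear":[0,0,60],"gripper":1},{"rotation":[0,0,0],"linear":[-10,0,120],"gripper":1},{"rotation":[0,0,0.09],"linear":[-70,-20,134],"gripper":1},{"rotation":[0,0,0.09],"linear":[-130,-40,134],"gripper":1},{"rotation":[0,0,0.09],"linear":[-185,-56,134],"gripper":1},{"rotation":[0,0,0.09],"linear":[-210,-64,134],"gripper":1},{"rotation":[0,0,0.09],"linear":[-210,-64,134],"gripper":1},{"rotation":[0,0,0.09],"linear":[-210,-64,134],"gripper":1},{"rotation":[0,0,0.09],"linear":[-210,-64,134],"gripper":1},{"rotation":[0,0,0.09],"linear":[-210,-64,134],"gripper":1}]' 80
python3 - <<'E'
from h import *
p=wrist(); save(p,'w5'); np.savez('w5.npz',T=p['T'],i=[p['fx'],p['fy'],p['cx'],p['cy']])
for t,z in [('bar_housing',.045),('disc_housing_1',.049)]:
    for m in robot.mark_of(p,t): print(t,'mark',round(m['p'],2),np.round(wworld(p,m['point']),4))
    for o in robot.outline_of(p,t): print(t,round(o['p'],2),o['pixels'].sum(),np.argwhere(o['pixels']).mean(0).round()[::-1],rect(p,o['pixels'],z))
E
```

```text
clock: 15.15
position: [0.4398, 0.0369, 0.1564]
ee_rot: [-0.001, 0.015, 1.0, -0.0]
ft_force: [-0.7, -0.8, -0.2]
finger_gap: 0.0854
grip_force: 0.0
bar_housing mark 0.61 [4.355e-01 3.810e-02 2.000e-04]
bar_housing 0.92 7398 [320. 229.] ([434.9, 39.0], [94.2, 40.5], -1.9)
disc_housing_1 mark 0.65 [0.6476 0.1001 0.0034]
disc_housing_1 mark 0.62 [ 0.433  -0.1043  0.0026]
disc_housing_1 0.66 1286 [386. 384.] ([579.0, 95.2], [55.9, 53.1], 85.1)
disc_housing_1 0.62 7379 [138. 226.] ([424.2, -93.7], [87.0, 59.0], 26.6)
disc_housing_1 0.56 1961 [392. 405.] ([598.1, 100.1], [61.7, 49.1], -6.1)
```

View pics/w5.png

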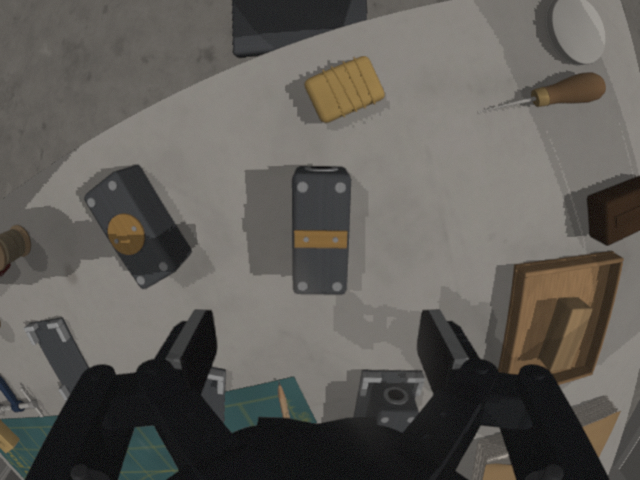

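The bar housing is directly below the tool, aligned with it, with the bar at (321,240). The first disc housing sits in its nest at (390,395), and the packing block is still in the tray.

```bash
python3 -m handwheel '[{"rotation":[0,0,0],"linear":[0,2,-50],"gripper":1},{"rotation":[0,0,0],"linear":[0,2,-100],"gripper":1},{"rotation":[0,0,0],"linear":[0,2,-130],"gripper":1},{"rotation":[0,0,0],"linear":[0,2,-138],"gripper":1},{"rotation":[0,0,0],"linear":[0,2,-138],"gripper":0.3},{"rotation":[0,0,0],"linear":[0,2,-138],"gripper":-0.6},{"rotation":[0,0,0],"linear":[0,2,-138],"gripper":-0.6},{"rotation":[0,0,0],"linear":[0,2,-138],"gripper":-0.6},{"rotation":[0,0,0],"linear":[0,2,-138],"gripper":-0.6},{"rotation":[0,0,0],"linear":[0,2,-138],"gripper":-0.6}]' 80
python3 - <<'E'
from h import *
p=load('w4.npz');p['T']=np.load('T2.npy')
# bar nest in w2: corner-angle outer tops (z .014) and tab bar
P=wplane(p,[(70,170),(125,138)],.014); B=wplane(p,[(147,311),(198,296)],.004).mean(0); b=wplane(p,[(162,286)],.005)[0]
print(P.round(4).tolist(), P.mean(0),B,b); d=B-P.mean(0); y=np.arctan2(d[1],d[0]); print(np.linalg.norm(d),np.degrees(y), B[:2]-.1*np.array([np.cos(y),np.sin(y)]))
E
```

```text
clock: 16.65
position: [0.4407, 0.0394, 0.0206]
ee_rot: [0.001, 0.014, 1.0, 0.001]
ft_force: [-1.4, 1.4, 6.6]
finger_gap: 0.039
grip_force: 81.8
[[0.5486, -0.299, 0.014], [0.5374, -0.2348, 0.014]] [ 0.54300045 -0.26686946  0.014     ] [ 0.69131365 -0.24142359  0.004     ] [ 0.67189152 -0.2441304   0.005     ]
0.1508121289019724 9.73536536924992 [ 0.59275372 -0.25833337]
```

```bash
python3 -m handwheel '[{"rotation":[0,0,0],"linear":[0,0,40],"gripper":-0.6},{"rotation":[0,0,0],"linear":[0,0,85],"gripper":-0.6},{"rotation":[0,0,0.1],"linear":[26,-50,100],"gripper":-0.6},{"rotation":[0,0,0.2],"linear":[52,-100,100],"gripper":-0.6},{"rotation":[0,0,0.2],"linear":[80,-152,100],"gripper":-0.6},{"rotation":[0,0,0.2],"linear":[108,-205,100],"gripper":-0.6},{"rotation":[0,0,0.2],"linear":[135,-258,100],"gripper":-0.6},{"rotation":[0,0,0.2],"linear":[156,-298,100],"gripper":-0.6},{"rotation":[0,0,0.2],"linear":[156,-298,100],"gripper":-0.6},{"rotation":[0,0,0.2],"linear":[156,-298,100],"gripper":-0.6}]' 80
python3 - <<'E'
from h import *
p=wrist(); save(p,'w6'); np.savez('w6.npz',T=p['T'],i=[p['fx'],p['fy'],p['cx'],p['cy']])
for t,z in [('bar_nest',.004),('bar_housing',.145)]:
    for m in robot.mark_of(p,t): print(t,'mark',round(m['p'],2),np.round(wworld(p,m['point']),4))
    for o in robot.outline_of(p,t): print(t,round(o['p'],2),o['pixels'].sum(),np.argwhere(o['pixels']).mean(0).round()[::-1],rect(p,o['pixels'],z))
E
```

```text
clock: 17.9
position: [0.5949, -0.2589, 0.1175]
ee_rot: [-0.001, -0.085, 0.996, 0.001]
ft_force: [0.0, 0.6, -2.9]
finger_gap: 0.0389
grip_force: 81.8
bar_nest 0.72 4537 [312. 181.] ([556.4, -268.6], [64.1, 34.9], -78.5)
bar_housing mark 0.72 [0.6464 0.1005 0.0012]
bar_housing mark 0.67 [ 0.5891 -0.2608  0.1003]
bar_housing 0.96 23543 [317. 310.] ([580.6, -261.7], [85.5, 37.8], 9.4)
```

View pics/w6.png

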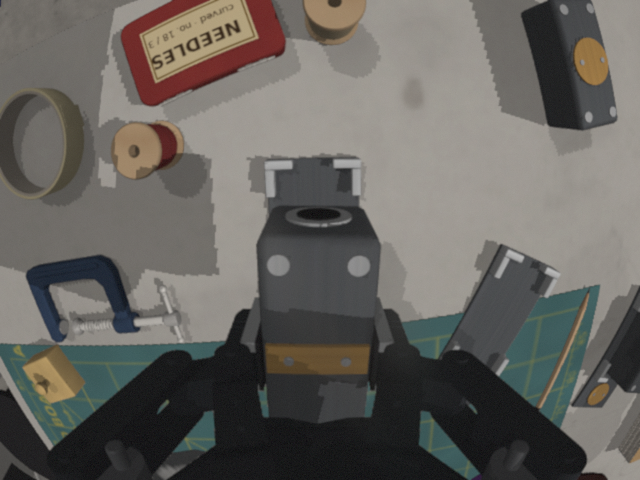

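The bar housing is in hand with the bar at (318,360). The nest's rear angles show at (265,161) and (360,160), and the clamp at (175,315) is clear of the fingers.

Run:
```python
from h import *
p=load('w6.npz')
P=wplane(p,[(265,160),(360,158)],.014); d=P[1]-P[0]; y=np.arctan2(-d[0],d[1]); print(np.linalg.norm(d),'yaw',np.degrees(y)); print('bay',P.mean(0)[:2]+.056*np.array([np.cos(y),np.sin(y)]))
Q=wplane(p,[(278,265),(358,266)],.145); d=Q[1]-Q[0]; print('screws yaw',np.degrees(np.arctan2(-d[0],d[1])),'bar',wplane(p,[(318,360)],.146).round(4),wplane(p,[(175,315)],.01))
```

```text
0.0602627696594669 yaw 10.884566461854043
bay [ 0.5940154  -0.26084558]
screws yaw 8.934581796188922 bar [[ 0.5909 -0.2596  0.146 ]] [[ 0.67271586 -0.35772749  0.01      ]]
```

```bash
python3 -m handwheel '[{"rotation":[0,0,0.02],"linear":[2,-1,-45],"gripper":-0.6},{"rotation":[0,0,0.02],"linear":[2,-1,-75],"gripper":-0.6},{"rotation":[0,0,0.02],"linear":[2,-1,-88],"gripper":-0.6},{"rotation":[0,0,0.02],"linear":[2,-1,-93],"gripper":-0.6},{"rotation":[0,0,0.02],"linear":[2,-1,-96],"gripper":-0.6},{"rotation":[0,0,0.02],"linear":[2,-1,-96],"gripper":-0.6},{"rotation":[0,0,0.02],"linear":[2,-1,-96],"gripper":-0.2},{"rotation":[0,0,0.02],"linear":[2,-1,-96],"gripper":0.4},{"rotation":[0,0,0.02],"linear":[2,-1,-96],"gripper":1},{"rotation":[0,0,0.02],"linear":[2,-1,-96],"gripper":1}]' 80
```

```text
clock: 19.4
position: [0.5975, -0.2602, 0.0227]
ee_rot: [-0.0, -0.095, 0.995, 0.0]
ft_force: [0.2, -0.7, -0.3]
finger_gap: 0.0852
grip_force: 0.0
```

```bash
python3 -m handwheel '[{"rotation":[0,0,0],"linear":[0,0,60],"gripper":1},{"rotation":[0,0,0],"linear":[-5,5,120],"gripper":1},{"rotation":[0,0,0.13],"linear":[-50,47,134],"gripper":1},{"rotation":[0,0,0.26],"linear":[-92,87,134],"gripper":1},{"rotation":[0,0,0.26],"linear":[-134,127,134],"gripper":1},{"rotation":[0,0,0.26],"linear":[-166,157,134],"gripper":1},{"rotation":[0,0,0.26],"linear":[-166,157,134],"gripper":1},{"rotation":[0,0,0.26],"linear":[-166,157,134],"gripper":1},{"rotation":[0,0,0.26],"linear":[-166,157,134],"gripper":1},{"rotation":[0,0,0.26],"linear":[-166,157,134],"gripper":1}]' 80
python3 - <<'E'
from h import *
p=wrist(); save(p,'w7'); np.savez('w7.npz',T=p['T'],i=[p['fx'],p['fy'],p['cx'],p['cy']])
for t,z in [('bar_housing',.049),('disc_housing_1',.045)]:
    for m in robot.mark_of(p,t): print(t,'mark',round(m['p'],2),np.round(wworld(p,m['point']),4))
    for o in robot.outline_of(p,t): print(t,round(o['p'],2),o['pixels'].sum(),np.argwhere(o['pixels']).mean(0).round()[::-1],rect(p,o['pixels'],z))
E
```

```text
clock: 20.65
position: [0.4317, -0.1037, 0.1563]
ee_rot: [-0.001, -0.223, 0.975, 0.0]
ft_force: [-0.2, -0.3, 0.1]
finger_gap: 0.0855
grip_force: 0.0
bar_housing mark 0.69 [ 0.5902 -0.2626  0.0026]
bar_housing 0.82 4983 [ 89. 312.] ([580.2, -253.0], [111.9, 60.3], 9.8)
disc_housing_1 mark 0.89 [ 0.4329 -0.1018  0.0065]
disc_housing_1 mark 0.64 [ 0.4468 -0.2782 -0.0016]
disc_housing_1 0.68 7242 [314. 228.] ([427.1, -108.3], [92.5, 39.8], 27.1)
```

View pics/w7.png

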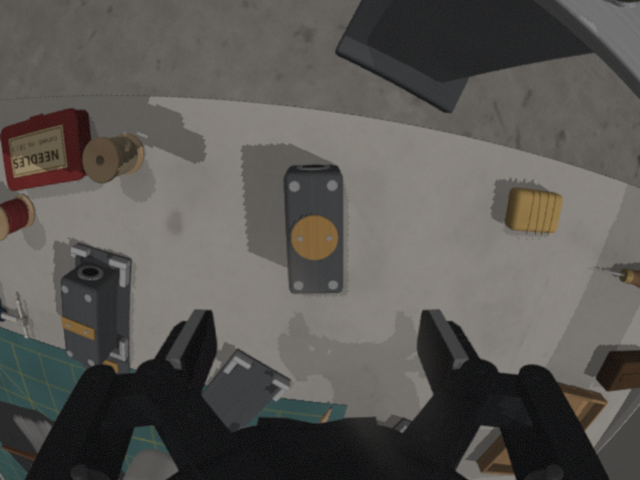

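The last disc housing is below the tool with its disc at (314,238). The bar housing sits inside its nest at (90,312).

```bash
python3 -m handwheel '[{"rotation":[0,0,0.025],"linear":[0,-2,-50],"gripper":1},{"rotation":[0,0,0.025],"linear":[0,-2,-100],"gripper":1},{"rotation":[0,0,0.025],"linear":[0,-2,-130],"gripper":1},{"rotation":[0,0,0.025],"linear":[0,-2,-138],"gripper":1},{"rotation":[0,0,0.025],"linear":[0,-2,-138],"gripper":0.3},{"rotation":[0,0,0.025],"linear":[0,-2,-138],"gripper":-0.6},{"rotation":[0,0,0.025],"linear":[0,-2,-138],"gripper":-0.6},{"rotation":[0,0,0.025],"linear":[0,-2,-138],"gripper":-0.6},{"rotation":[0,0,0.025],"linear":[0,-2,-138],"gripper":-0.6},{"rotation":[0,0,0.025],"linear":[0,-2,-138],"gripper":-0.6}]' 80
```

```text
clock: 22.15
position: [0.4328, -0.1051, 0.0206]
ee_rot: [0.001, -0.236, 0.972, -0.0]
ft_force: [-0.2, 1.6, 6.6]
finger_gap: 0.039
grip_force: 81.7
```

```bash
python3 -m handwheel '[{"rotation":[0,0,0],"linear":[0,0,40],"gripper":-0.6},{"rotation":[0,0,0],"linear":[0,0,85],"gripper":-0.6},{"rotation":[0,0,-0.15],"linear":[50,2,100],"gripper":-0.6},{"rotation":[0,0,-0.3],"linear":[100,4,100],"gripper":-0.6},{"rotation":[0,0,-0.45],"linear":[150,5,100],"gripper":-0.6},{"rotation":[0,0,-0.6],"linear":[190,7,100],"gripper":-0.6},{"rotation":[0,0,-0.665],"linear":[204,7,100],"gripper":-0.6},{"rotation":[0,0,-0.665],"linear":[204,7,100],"gripper":-0.6},{"rotation":[0,0,-0.665],"linear":[204,7,100],"gripper":-0.6},{"rotation":[0,0,-0.665],"linear":[204,7,100],"gripper":-0.6}]' 80
python3 - <<'E'
from h import *
p=wrist(); save(p,'w8'); np.savez('w8.npz',T=p['T'],i=[p['fx'],p['fy'],p['cx'],p['cy']])
for t,z in [('disc_nest_1',.004),('disc_housing_1',.145)]:
    for m in robot.mark_of(p,t): print(t,'mark',round(m['p'],2),np.round(wworld(p,m['point']),4))
    for o in robot.outline_of(p,t): print(t,round(o['p'],2),o['pixels'].sum(),np.argwhere(o['pixels']).mean(0).round()[::-1],rect(p,o['pixels'],z))
E
```

```text
clock: 23.4
position: [0.635, -0.0981, 0.1191]
ee_rot: [0.0, 0.094, 0.996, 0.0]
ft_force: [0.1, -0.1, -1.9]
finger_gap: 0.0392
grip_force: 81.2
disc_nest_1 mark 0.42 [ 0.5901 -0.2636  0.0023]
disc_nest_1 0.91 5306 [548. 235.] ([668.7, 100.6], [156.4, 72.8], -6.5)
disc_nest_1 0.62 4230 [316. 181.] ([595.8, -91.4], [64.4, 31.4], 79.2)
disc_housing_1 mark 0.83 [0.65   0.1018 0.0046]
disc_housing_1 mark 0.8 [ 0.6352 -0.0946  0.1027]
disc_housing_1 0.88 23536 [317. 309.] ([621.4, -95.9], [87.4, 38.2], -11.3)
disc_housing_1 0.88 8290 [580. 217.] ([600.7, 5.0], [48.8, 35.7], -7.0)
disc_housing_1 0.8 973 [447. 452.] ([704.6, -49.6], [46.5, 11.2], 25.0)
```

View pics/w8.png

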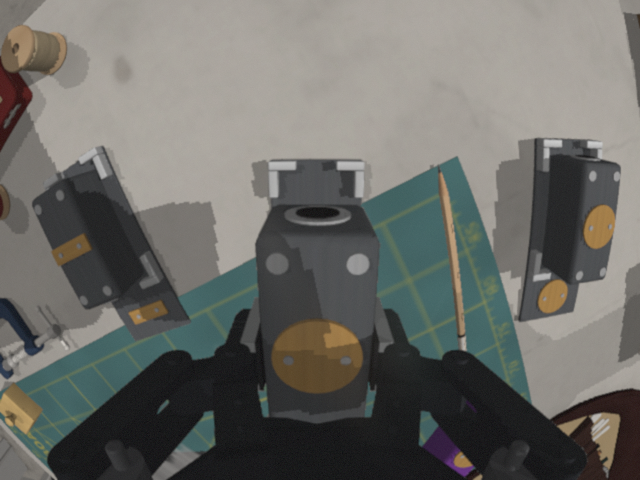

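The last disc housing is held straight over its nest: disc at (317,357), rear angles at (269,162) and (364,162). The other two housings look seated.

Run:
```python
from h import *
p=load('w8.npz')
P=wplane(p,[(269,161),(364,160)],.014); d=P[1]-P[0]; y=np.arctan2(-d[0],d[1]); print(np.linalg.norm(d),'yaw',np.degrees(y)); print('bay',P.mean(0)[:2]+.056*np.array([np.cos(y),np.sin(y)]))
Q=wplane(p,[(277,264),(358,265)],.145); d=Q[1]-Q[0]; print('screws yaw',np.degrees(np.arctan2(-d[0],d[1])),'disc',wplane(p,[(317,357)],.146).round(4))
for n,T,(a,b) in [('bar',p,((72,249),None)),('disc',p,((600,227),None))]: print(n,wplane(p,[a],.05).round(4))
```

```text
0.060667638478089474 yaw -10.183703972548155
bay [ 0.63525661 -0.09781503]
screws yaw -11.580652069234562 disc [[ 0.6308 -0.0975  0.146 ]]
bar [[ 0.5962 -0.259   0.05  ]]
disc [[0.6487 0.1021 0.05  ]]
```

```bash
python3 -m handwheel '[{"rotation":[0,0,0.01],"linear":[2,-1,-45],"gripper":-0.6},{"rotation":[0,0,0.01],"linear":[2,-1,-75],"gripper":-0.6},{"rotation":[0,0,0.01],"linear":[2,-1,-88],"gripper":-0.6},{"rotation":[0,0,0.01],"linear":[2,-1,-93],"gripper":-0.6},{"rotation":[0,0,0.01],"linear":[2,-1,-96],"gripper":-0.6},{"rotation":[0,0,0.01],"linear":[2,-1,-96],"gripper":-0.6},{"rotation":[0,0,0.01],"linear":[2,-1,-96],"gripper":-0.2},{"rotation":[0,0,0.01],"linear":[2,-1,-96],"gripper":0.4},{"rotation":[0,0,0.01],"linear":[2,-1,-96],"gripper":1},{"rotation":[0,0,0.01],"linear":[2,-1,-96],"gripper":1}]' 80
python3 -m handwheel '[{"rotation":[0,0,0],"linear":[0,0,50],"gripper":1},{"rotation":[0,0,0],"linear":[0,0,110],"gripper":1},{"rotation":[0,0,0],"linear":[-30,0,170],"gripper":1},{"rotation":[0,0,0],"linear":[-60,0,230],"gripper":1},{"rotation":[0,0,0.19],"linear":[-80,0,270],"gripper":1},{"rotation":[0,0,0.19],"linear":[-80,0,270],"gripper":1},{"rotation":[0,0,0.19],"linear":[-80,0,270],"gripper":1},{"rotation":[0,0,0.19],"linear":[-80,0,270],"gripper":1},{"rotation":[0,0,0.19],"linear":[-80,0,270],"gripper":1},{"rotation":[0,0,0.19],"linear":[-80,0,270],"gripper":1}]' 80
python3 - <<'E'
from h import *
p=wrist(); save(p,'w9')
for t in ['disc_housing_1','bar_housing','disc_nest_1','bar_nest','packing','reel_natural','needle_tin']:
    for m in robot.mark_of(p,t): print(t,'mark',round(m['p'],2),np.round(wworld(p,m['point']),4))
E
```

```text
clock: 24.9
position: [0.6375, -0.0992, 0.0227]
ee_rot: [-0.0, 0.09, 0.996, 0.0]
ft_force: [-0.4, -0.0, -0.5]
finger_gap: 0.0852
grip_force: 0.0
clock: 26.15
position: [0.5576, -0.0992, 0.292]
ee_rot: [-0.001, -0.005, 1.0, -0.0]
ft_force: [0.7, 0.1, -0.7]
finger_gap: 0.0859
grip_force: 0.0
disc_housing_1 mark 0.76 [0.6518 0.1002 0.0057]
disc_housing_1 mark 0.62 [ 0.6348 -0.0947  0.0093]
disc_housing_1 mark 0.62 [0.855  0.0014 0.0021]
bar_housing mark 0.86 [ 0.5918 -0.2637  0.0028]
disc_nest_1 mark 0.6 [ 6.468e-01  1.019e-01 -6.000e-04]
bar_nest mark 0.77 [ 0.595  -0.2604  0.0022]
bar_nest mark 0.44 [0.5561 0.2935 0.0047]
packing mark 0.73 [0.5579 0.2946 0.0063]
packing mark 0.3 [0.6497 0.0977 0.0015]
reel_natural mark 0.56 [ 4.433e-01 -2.793e-01 -4.000e-04]
needle_tin mark 0.93 [ 0.467  -0.3571 -0.002 ]
```

View pics/w9.png

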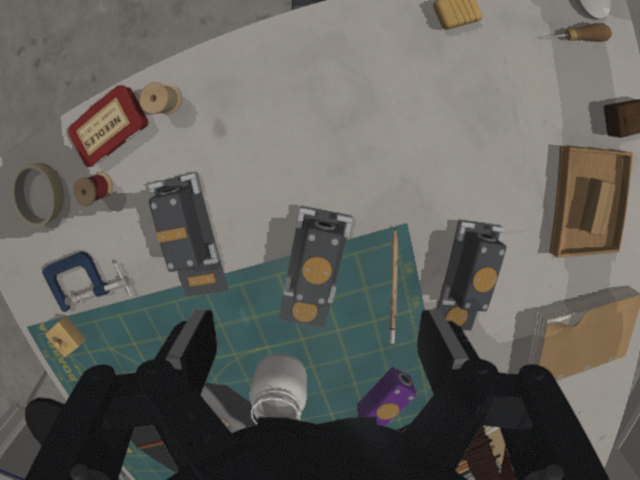

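All three housings sit within their corners: bar at (180,235), discs at (316,268) and (482,275). The bystanders haven't moved. I'll use the last picture for a low side view, to check they're flat.

Run:
```python
from h import *
p=robot.camera('side'); c=p['color'][190:330,250:430]
cv2.imwrite('pics/s2.png',cv2.cvtColor(cv2.resize(c,None,fx=4,fy=4,interpolation=cv2.INTER_CUBIC),cv2.COLOR_RGB2BGR))
for t in ['disc_housing_1','bar_housing']:
    for m in robot.mark_of(p,t): print(t,'mark',round(m['p'],2),np.round(toworld(p,m['point']),4))
```

```text
disc_housing_1 mark 0.79 [0.6482 0.0967 0.0057]
disc_housing_1 mark 0.71 [ 0.6318 -0.0945  0.0032]
disc_housing_1 mark 0.21 [ 0.5985 -0.2578  0.0054]
bar_housing mark 0.69 [ 0.5973 -0.2604  0.0034]
```

View pics/s2.png

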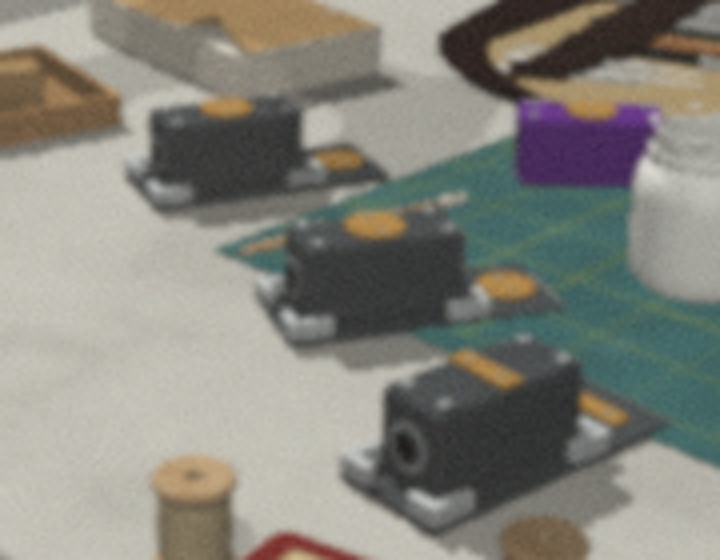

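In the crop, all three housings (225,150), (375,270) and (480,420) stand flat between the corner angles. The robot is clear, so I'm handing the job in.

```bash
python3 -c "
from cell import robot
print(robot.close_job())"
```

```text
the job is handed in; nothing more can be done
None
```

I handed the job in at about 27 s of the 72 s allowed: the packing block is in the scrap tray, and all three housings looked flat and upright in matching nests in the final pictures; no verdict came back.

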